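# Set a worn brake pad against its spacer

## Robot

A 7-joint arm with a two-finger parallel gripper is mounted at the origin on the work surface. World frame = base frame: x ahead of the robot, y to its left, z up, the work surface at z = 0. Lengths are in m, angles in rad, forces in N, time in s.
With the tool pointing down it reaches from about 0.4 to 0.85 m from the base axis. Payload 10.4 kg.
Tool frame: the origin (TCP) lies at the very end of the fingers, on their centre line; the grasp point (between the pads) lies manip.hold_point_z behind it (manip.hold_point_z is the distance from the TCP to the grasp point, in m); z points along the fingers, x is the direction in which the jaws open and shut, and the axes are right-handed (so a half turn about z gives the same grasp; the last joint's range is limited). The gripper opens to 85 mm and grips with 20 to 120 N. Pads are 22 mm wide; open, the fingers measure 114 mm over their backs; the gripper's body (76 mm by 85 mm) begins 54 mm behind the grasp point. The pads swing forward as they close: fully open they stand 13 mm farther back than shut.
Start: joints at [-1.194, 0.332, -0.065, 1.46, 0.022, 1.35, -0.088], TCP at [0.243, 0.576, 0.231] pointing down, gripper open.
Joint ranges: [-2.6, 2.6], [-0.5, 2.12], [-1.47, 1.34], [0.16, 2.42], [-1.27, 4.41], [0.06, 2.06], [-2.6, 2.6]. Speed limits (rad/s): [2.22, 2.22, 2.79, 2.79, 3.14, 3.14, 3.14].

## Interface

Orientations are given as a unit quaternion [x, y, z, w].
In Python, from workcell import readout, camera, camera_info, manip gives the robot as it stands.
- The arm moves only by the tool play_rows, never from a script. Its argument "rows" is a list of rows, each a list of 3 entries, a list of its own where there are three numbers: the shift along the world's x, y, z in mm, then the turn, a rotation vector about the world's x, y, z in degrees, then the finger opening in mm, from 0 to 85.4. In form: [[[tx, ty, tz], [rx, ry, rz], fingers], ...]. A call has 1 to 12 rows; each row shifts and turns the commanded pose from where the row before left it; what a row does not reach is not made up. A row lasts 1/8 s, in which the tool goes at most 62.5 mm and 10.7 degrees, less where a joint would pass 70% of its speed; a pose out of reach is approached as far as the arm can. A call with a gripper value outside its range is refused whole. The fingers move at their own pace and stop on an object; "force" is the grip in N (left out, the last holds). Time passes only in rows, so rows that do not move let the fingers close. It gives the time, the measured TCP pose, the force and the opening at its end, in the units of the state.
- readout.get_obs(): the state, without advancing time (a new reading comes with each control period).
- camera(name): name is "side" or "top"; returns the picture (384x512x3 uint8, blue, green, red); there is no depth.
- camera_info(name): a dict with "fx", "fy", "cx", "cy" (pixels), "world_from_camera" (4x4, takes a point from camera to world coordinates). Camera axes: x right, y up, looking along -z (the intrinsics and any distortion apply to the point x, -y, -z); pixel columns grow to the right and rows downward; lengths in m; the calibration is good to about 2 mm. A picture is of the moment at which its call begins. camera_info takes no time and is no camera call.
- manip.hand_in(): hands the job in, once; it reports no verdict.
The state is a dict: "clock": time; "joint_pos": joint angles; "joint_velocities": joint speeds; "tau": joint torques, N m; "position": TCP position; "ee_rot": TCP orientation; "ft_force": force on the tool from outside, world axes, zero at the start; "torque": the same for the moment, N m; "grip_width": opening from 0.0 (shut) to 1.0 (fully open).
Only numpy, scipy, OpenCV 4.12 (cv2) and the standard library are available. Lean on these libraries where they do the work, as an engineer would, in place of code of your own. Each camera call takes 0.05 s, during which the arm holds its last target.

## Task

On the brake pad setting stand, slide the guard plate by its black grip away from the robot to its end stop, then take the aluminium spacer from its rack and stand it fully down in the gap in front of whichever pad leaves enough room for it, upright and in the middle of that pad, and let go of it. Then push that pad with the fingers firmly forward until spacer, pad and the steel anvil bar are flush with no play, and finish while still holding the pad pressed there: do not let go. Leave the other pad and the things lying about as they are.

Things in the scene. Friction and masses are not known exactly. Their poses are not given: they have to be found in the camera images.
- stand: dark fixed stand, base plate 180 x 230 x 14 mm (x -80..100 mm). Origin on the work surface; x points from pads to anvil (away from the robot), y along the anvil, z up. Two pads side by side at y = +50 and -50 mm, in either order, face the anvil across a gap each; gap floor 14 mm up. Side rails at y +-93..107 mm, x -30..88, 74 mm high, with end posts 80 mm high at x 87..95
- anvil_face (a point): centre of the face, toward the pads, of the stand's steel anvil bar: the face is the plane stand x = 12 mm. The bar is 24 mm thick, 180 mm long, its top 70 mm above the work surface
- guard (a joint): travel in m of the guard plate along the stand's +x: 0 to 0.012 at the start (covering both gaps), 0.055 at its end stop (gaps open); stays where left, about 2 N of friction
- guard_grip (a point): centre of the black upright grip on the guard plate, 14 mm (stand x) x 40 mm (stand y) x 26 mm high, 78 to 104 mm above the work surface, at stand y = 0. The aluminium plate (52 x 208 x 4 mm, top at 78 mm) extends 34 mm from the grip's centre toward the robot; at the end stop its near edge is at stand x = 33 mm
- pad_worn: pad with thin (3 mm) lining; steel backing 6 mm thick, 72 mm wide, 15 to 70 mm above the work surface; low shoe (40 x 40 mm, top at 28 mm) behind it. Slides along stand x only, 2.5 N friction, stays where left; gap to anvil 16 to 20 mm at the start. Origin 14 mm up, mid-width, between backing and lining; axes as the stand's; lining face at x = +3 mm, backing's rear face (push here) at x = -6 mm
- pad_new: the same kind of pad with thick (14 mm) lining, its face at x = +14 mm; its gap to the anvil is only 5 to 9 mm, too narrow for the spacer, and cannot be made wider than 9 mm. Same origin and axes
- spacer_mid (a point): centre of the loose aluminium spacer, a bar 12 mm thick (its x) x 36 mm wide (y) x 92 mm high (z), 0.2 kg; lowest 8 mm reduced to 8 x 32 mm. At the start it stands upright in the rack's pocket, its foot 6 mm above the work surface. Standing on the stand's base plate its centre is 60 mm and its top 106 mm above the work surface
- rack: black plastic rack block 70 (x) x 90 (y) x 32 mm high, fixed, with a pocket of 15 x 40 mm and 26 mm deep at its middle that holds the spacer; origin under its centre
- wrench: steel open-ended wrench lying flat, 190 mm long, bystander; origin mid-length
- cone: steel centring cone, 64 mm wide, 40 mm high, bystander; origin under its centre
- bearing: steel bearing ring lying flat, 64 mm outside, 18 mm high, bystander; origin under its centre
- driver: screwdriver lying flat, bystander; origin under its middle
- can: white spray can, 64 mm wide, 170 mm high, standing, bystander; origin under its centre
- mug: white mug, 80 mm wide, 95 mm high, bystander; origin under its centre
- drum: heavy steel brake disc hub lying flat, 160 mm wide, 50 mm high at its hat, bystander; origin under its centre
Mind the look-alikes: they are no part of the job. Of the things that look like the part that bears spacer_mid, the largest one is meant.

How it is judged:
By the outcome, as a careful person would: the job done as asked, in the order asked, and still so for the second after the job is handed in, while the arm keeps its last pose, push and grip.
It also fails if it takes over 64 s, if anything falls off the work surface, if the arm or the gripper's body presses on something with over 40 N, if the wrist force passes 120 N, or if a joint passes its speed limit or range.

## Working session

There is one attempt and no reset: what is moved stays moved. The work goes in short steps, Python scripts to look and compute and a tool call to move; the robot and the scene stay as the last step left them, time stands still between calls to the robot, and variables do not carry over. Pictures are saved under pics/ and viewed, and the job is handed in when it is done.

Besides the shell and the picture viewer there is one more tool, called after "Call:" as a command line: name --argument value ..., lists and objects as JSON in quotes. play_rows: Moves the arm, as the interface text tells. Its arguments: {"type":"object","properties":{"rows":{"type":"array"},"force":{"type":"number"}},"required":["rows"]}

```bash
ls; mkdir -p pics
python3 - <<'E'
from workcell import readout,camera,camera_info,manip
import cv2,numpy as np
np.set_printoptions(precision=4,suppress=True)
print(readout.get_obs()); print(manip.hold_point_z)
for n in("side","top"):
    cv2.imwrite(f"pics/{n}0.png",cv2.resize(camera(n),None,fx=1.5,fy=1.5,interpolation=cv2.INTER_CUBIC)); i=camera_info(n); print(n,i)
E
```

```text
pics
{'clock': 0.0, 'joint_pos': array([-1.1936,  0.3329, -0.0647,  1.4609,  0.0216,  1.3499, -0.0885]), 'joint_velocities': array([-0.0004,  0.0009, -0.0007,  0.0003, -0.0004,  0.0017, -0.0008]), 'tau': array([ -0.0019, -62.5449,   0.0475, -39.1597,   0.016 ,   0.0098,
         0.    ]), 'position': array([0.2431, 0.5754, 0.2305]), 'ee_rot': array([ 0.8334,  0.5526, -0.0006,  0.0004]), 'ft_force': array([ 0.4636, -0.786 , -0.7632]), 'torque': array([-0.0308, -0.0672, -0.0194]), 'grip_width': 1.0053696656009443}
0.0187
side {'fx': 364.87675708266596, 'fy': 364.87675708266596, 'cx': 254.55893015427594, 'cy': 191.11768773209496, 'world_from_camera': array([[ 0.8772,  0.3252, -0.3532,  0.1686],
       [-0.4799,  0.5719, -0.6653, -0.7524],
       [-0.0143,  0.7531,  0.6578,  0.8751],
       [ 0.    ,  0.    ,  0.    ,  1.    ]])}
top {'fx': 358.0311630577802, 'fy': 358.0311630577802, 'cx': 253.3859544849786, 'cy': 190.64177716570956, 'world_from_camera': array([[-0.0543,  0.9772, -0.2055,  0.3511],
       [-0.9985, -0.0543,  0.0056,  0.0379],
       [-0.0057,  0.2055,  0.9787,  1.1419],
       [ 0.    ,  0.    ,  0.    ,  1.    ]])}
```

View pics/side0.png

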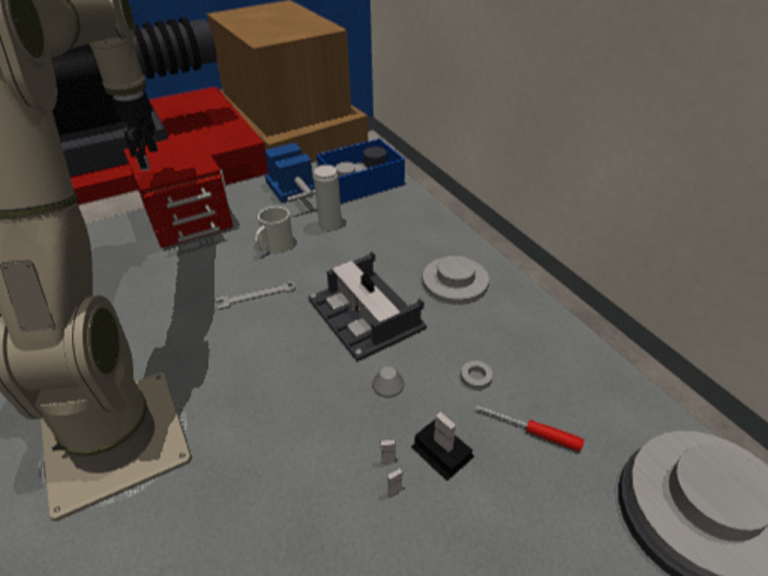

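View pics/top0.png

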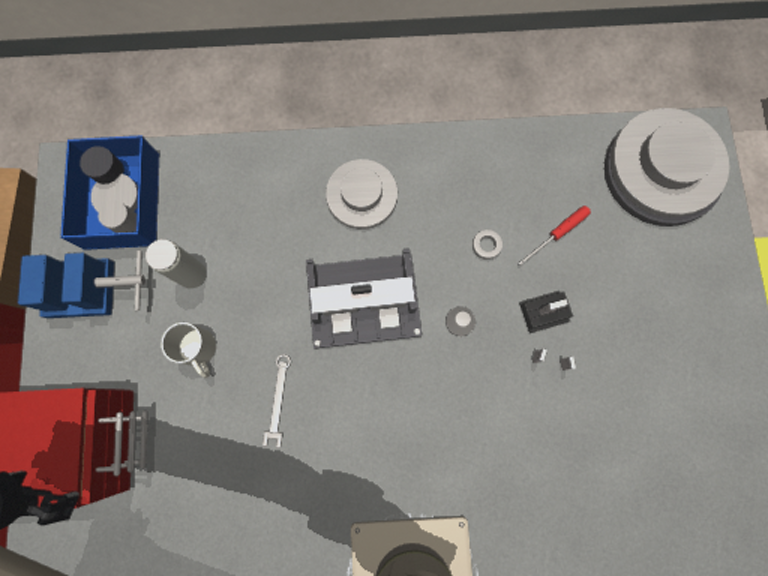

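```bash
cat > h.py <<'E'
from workcell import readout,camera,camera_info,manip
import cv2,numpy as np
np.set_printoptions(precision=4,suppress=True)
def ray(n,u,v):
    i=camera_info(n);T=i["world_from_camera"]
    d=T[:3,:3]@np.array([(u-i["cx"])/i["fx"],-(v-i["cy"])/i["fy"],-1.]);return T[:3,3],d
def plane(n,u,v,z):
    o,d=ray(n,u,v);return o+d*(z-o[2])/d[2]
def proj(n,P):
    i=camera_info(n);T=i["world_from_camera"];p=T[:3,:3].T@(np.asarray(P,float)-T[:3,3])
    return np.array([i["cx"]+i["fx"]*p[0]/-p[2],i["cy"]-i["fy"]*p[1]/-p[2]])
def tri(a,b):
    (o1,d1),(o2,d2)=ray("side",*a),ray("top",*b)
    d1=d1/np.linalg.norm(d1);d2=d2/np.linalg.norm(d2)
    s,*_=np.linalg.lstsq(np.c_[d1,-d2],o2-o1,rcond=None)
    p,q=o1+s[0]*d1,o2+s[1]*d2;return (p+q)/2,np.linalg.norm(p-q)
def crop(img,x0,y0,w,h,s,name):
    cv2.imwrite(name,cv2.resize(img[y0:y0+h,x0:x0+w],None,fx=s,fy=s,interpolation=cv2.INTER_CUBIC))
E
python3 - <<'E'
from h import *
t=camera("top");s=camera("side");cv2.imwrite("pics/t_raw.png",t);cv2.imwrite("pics/s_raw.png",s)
crop(t,195,155,95,85,8,"pics/t_st.png");crop(s,200,160,90,80,8,"pics/s_st.png")
a=cv2.resize(t[185:255,335:395],None,fx=7,fy=7,interpolation=cv2.INTER_CUBIC)
b=cv2.resize(s[265:335,245:325],None,fx=7,fy=7,interpolation=cv2.INTER_CUBIC)[:,:380*2]
cv2.imwrite("pics/rk_t.png",a);cv2.imwrite("pics/rk_s.png",b)
E
```

```text
(no output)
```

View pics/t_st.png

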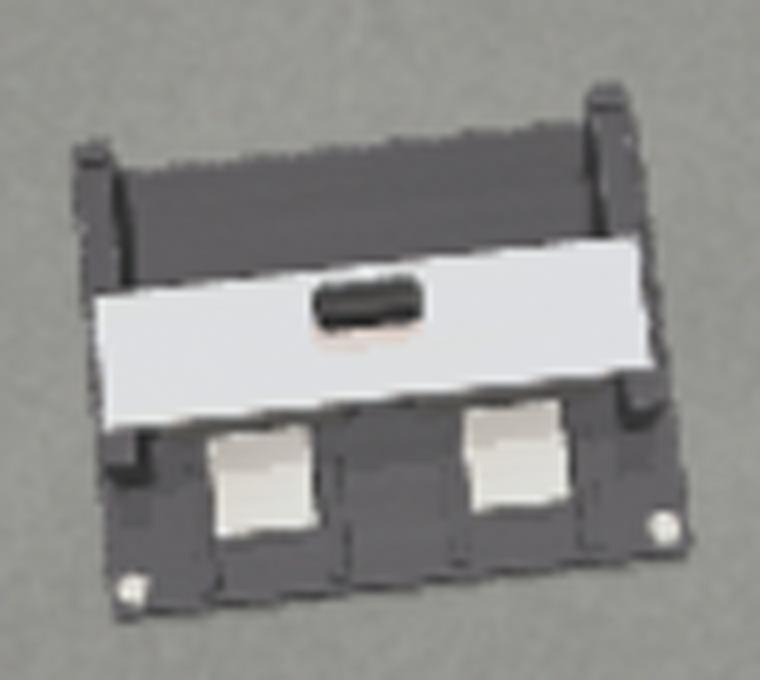

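View pics/s_st.png

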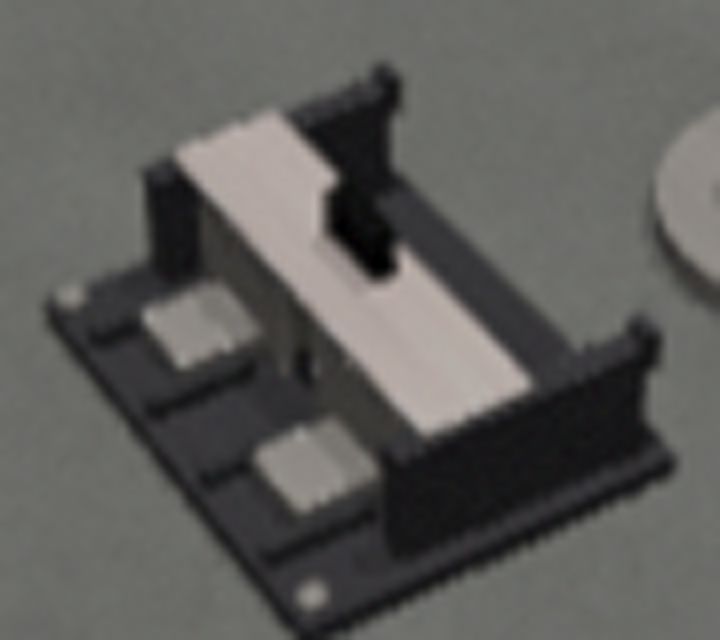

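View pics/rk_t.png

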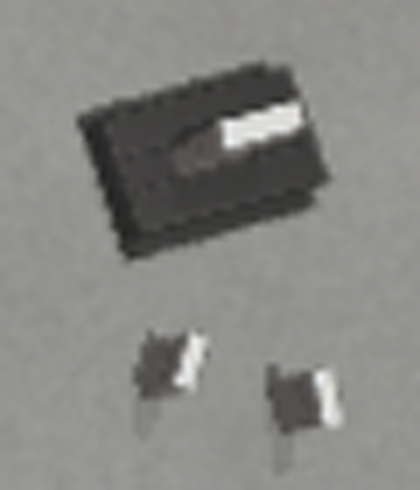

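View pics/rk_s.png

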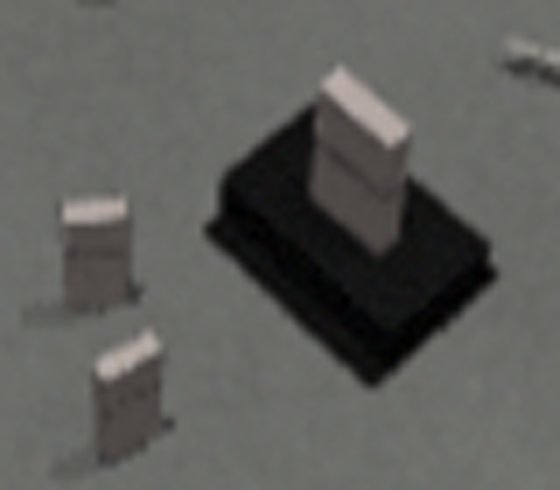

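```bash
cat > m.py <<'E'
from h import *
def rect(img,n,box,thr,z,inv=False,S=8,pick=None):
    x0,y0,w,h=box;g=cv2.cvtColor(img,cv2.COLOR_BGR2GRAY)[y0:y0+h,x0:x0+w]
    b=cv2.resize(g,None,fx=S,fy=S,interpolation=cv2.INTER_LINEAR)
    m=((b<thr) if inv else (b>thr)).astype(np.uint8)
    cs,_=cv2.findContours(m,cv2.RETR_EXTERNAL,cv2.CHAIN_APPROX_NONE)
    c=max(cs,key=cv2.contourArea)[:,0,:]
    px=np.c_[(c[:,0]+.5)/S-.5+x0,(c[:,1]+.5)/S-.5+y0]
    W=np.array([plane(n,u,v,z)[:2] for u,v in px])
    r=cv2.minAreaRect((W*1000).astype(np.float32));q=cv2.boxPoints(r)
    print(n,"c",np.array(r[0]),"size",np.array(r[1]),"ang",r[2]);return r
E
python3 - <<'E'
from m import *
t=cv2.imread("pics/t_raw.png");s=cv2.imread("pics/s_raw.png")
g=cv2.cvtColor(t,cv2.COLOR_BGR2GRAY);gs=cv2.cvtColor(s,cv2.COLOR_BGR2GRAY)
print(g[190:212,225],gs[175:215,240]); print(g[195:210,340:385]);print(gs[270:305,290:305])
E
```

```text
[214 223 222 222 222 222 222 222 222 222 222 222 222 223 222 222 209 113
  82 184 185 184] [ 26  22  19  28  67 128 171 173 149 108 104 104 104 102 118 144 148 156
 167 169 169 168 169 168 159 129  79  58  57  57  60  60  57  56  58  57
  55  83 114 118]
[[149 150 150 149 150 150 150 150 151 150 148 148 147 148 149 150 149 147
  148 149 147 146 145 144 144 125 108  88  81  69  63  53  57  73  71  70
   97 145 145 146 147 147 148 147 149]
 [147 150 149 150 150 150 150 148 150 152 149 148 149 149 147 151 149 147
  147 149 147 143  94  91  82  77  69  59  59  62  63  60  60  62  61  62
   80 145 147 146 147 147 146 145 147]
 [146 146 148 150 148 148 150 147 146 148 150 148 148 150 149 150 150 147
  127 109  89  83  66  65  49  58  67  60  60  61  61  61  61  61  61  62
   69 113 147 147 147 148 148 145 147]
 [147 147 148 150 150 148 150 148 150 147 149 150 151 150 146 113 110  83
   76  71  58  53  61  66  60  62  63  62  62  63  61  62  62  62  61  61
   62  87 147 147 146 145 148 149 148]
 [150 151 150 150 150 149 151 148 148 150 146 101  95  89  84  73  71  54
   67  69  62  63  63  
[... 3466 characters left out ...]
2  16]
 [ 41  62  72  75  75  74  74  75  73  73  72  72  45  21  19]
 [ 19  33  60  75  74  76  74  75  74  74  71  72  38  14  20]
 [ 13  18  32  59  68  74  75  74  74  76  73  72  30  11  20]
 [ 14  14  16  24  47  67  74  75  75  74  74  71  27  15  21]
 [ 16  16  16  16  22  46  63  74  76  75  72  67  27  16  17]
 [ 18  18  13  18  14  21  39  63  72  73  65  49  25  18  20]
 [ 20  15  18  17  14  13  20  39  61  62  42  25  17  21  17]
 [ 21  19  17  18  19  15  16  22  37  37  24  17  21  18  19]
 [ 18  22  17  17  20  21  20  16  21  21  16  21  17  19  18]
 [  4  19  20  19  22  21  22  19  20  18  16  18  19  19  20]
 [  6  12  16  23  21  22  21  22  19  22  18  17  21  17  21]]
```

Run:
```python
from m import *
t=cv2.imread("pics/t_raw.png");s=cv2.imread("pics/s_raw.png")
print("guard plate z.078");rect(t,"top",(200,180,85,35),160,.078);rect(s,"side",(218,170,55,48),128,.078)
print("grip top z.104");rect(t,"top",(228,183,24,16),130,.104,True)
print("spacer top .098");rect(t,"top",(358,194,24,18),165,.098);rect(s,"side",(285,270,25,22),138,.098)
print("rack top .032 dark (top) ");rect(t,"top",(340,190,50,38),110,.032,True)
print("shoes/studs at known: base near corners z=.014")
for u,v in((113,622),(690,550)):print(plane("top",u/8+195-.5,v/8+155-.5,.014))
for u,v in((50,305),(305,637)):print(plane("side",u/8+200-.5,v/8+160-.5,.014))
```

```text
guard plate z.078
top c [559.9263  70.2436] size [ 52.8533 209.1022] ang 3.376819133758545
side c [558.9385  68.6531] size [ 52.2461 211.2334] ang 3.2141647338867188
grip top z.104
top c [586.6028  72.3841] size [71.0935 18.6617] ang 86.9537582397461
spacer top .098
top c [ 515.4383 -315.7425] size [11.8063 35.7862] ang 12.613937377929688Traceback (most recent call last):
  File "<stdin>", line 5, in <module>
  File "m.py", line 9, in rect
    W=np.array([plane(n,u,v,z)[:2] for u,v in px])
                ~~~~~^^^^^^^^^
  File "h.py", line 8, in plane
    o,d=ray(n,u,v);return o+d*(z-o[2])/d[2]
        ~~~^^^^^^^
  File "h.py", line 5, in ray
    i=camera_info(n);T=i["world_from_camera"]
ValueError: time passes only in moves, steps and waits
```

```bash
python3 - <<'E'
s=open("h.py").read()
s=s.replace("def ray(","import functools\nci=functools.lru_cache(None)(camera_info)\ndef ray(").replace('i=camera_info(n)','i=ci(n)')
open("h.py","w").write(s)
E
python3 - <<'E'
from m import *
t=cv2.imread("pics/t_raw.png");s=cv2.imread("pics/s_raw.png")
print("grip top z.104");rect(t,"top",(231,186,19,12),130,.104,True)
print("spacer top .098");rect(t,"top",(358,194,24,18),165,.098);rect(s,"side",(285,270,25,22),138,.098)
print("base near corners z=.014")
for u,v in((113,622),(690,550)):print(plane("top",u/8+195-.5,v/8+155-.5,.014))
for u,v in((50,305),(305,637)):print(plane("side",u/8+200-.5,v/8+160-.5,.014))
print(manip.hold_point_z,[a for a in dir(manip) if a[0]!='_'])
E
```

```text
grip top z.104
top c [565.1484  70.5239] size [17.7905 40.217 ] ang 3.150195837020874
spacer top .098
top c [ 515.4383 -315.7425] size [11.8063 35.7862] ang 12.613937377929688
side c [ 514.9504 -317.7037] size [11.7693 36.1038] ang 11.468120574951172
base near corners z=.014
[0.4622 0.1792 0.014 ]
[ 0.4781 -0.0491  0.014 ]
[0.4646 0.1731 0.014 ]
[ 0.4757 -0.0551  0.014 ]
0.0187 ['MotionError', 'hand_in', 'hold_point_z']
```

Call:
play_rows --rows '[[[24, -42, 0], [0, 0, 2.2], 0], [[24, -42, 0], [0, 0, 2.2], 0], [[24, -42, 0], [0, 0, 2.2], 0], [[24, -42, 0], [0, 0, 2.2], 0], [[24, -42, 0], [0, 0, 2.2], 0], [[24, -42, 0], [0, 0, 2.2], 0], [[24, -42, 0], [0, 0, 2.2], 0], [[24, -42, 0], [0, 0, 2.2], 0], [[24, -42, 0], [0, 0, 2.2], 0], [[24, -42, 0], [0, 0, 2.2], 0], [[24, -42, -20], [0, 0, 2.2], 0], [[24, -42, -30], [0, 0, 2.0], 0]]'

```text
clock: 1.7
position: [0.5324, 0.0706, 0.1816]
ee_rot: [0.686, 0.728, 0.001, 0.0]
ft_force: [1.2, 0.1, -1.0]
grip_width: -0.003
```

Call:
play_rows --rows '[[[1, -2, -35], [0, 0, 0], 0], [[1, 0, -35], [0, 0, 0], 0], [[0, 0, -20], [0, 0, 0], 0], [[0, 0, -5], [0, 0, 0], 0], [[0, 0, 0], [0, 0, 0], 0]]'

```text
clock: 2.33
position: [0.5334, 0.0698, 0.0867]
ee_rot: [0.687, 0.727, 0.0, 0.0]
ft_force: [-0.4, 0.9, 0.3]
grip_width: -0.001
```

Run:
```python
from h import *
o=readout.get_obs();print(o["position"],o["ft_force"])
crop(camera("side"),200,130,90,100,6,"pics/s1.png")
```

```text
[0.5334 0.0698 0.0867] [-0.417   0.8524  0.3352]
```

View pics/s1.png

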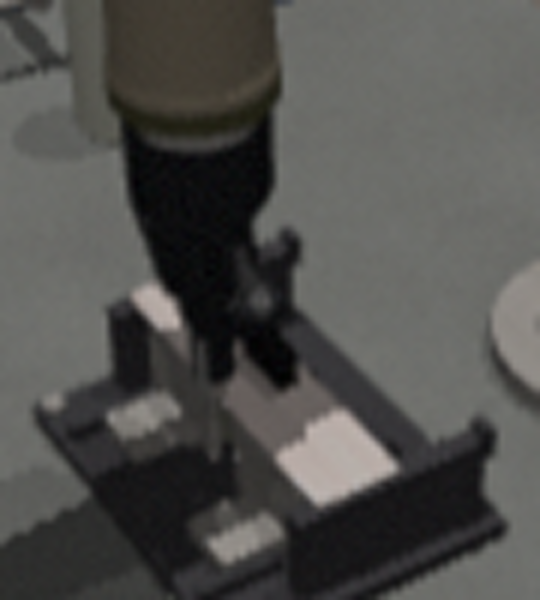

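Call:
play_rows --rows '[[[6, 0.3, 0], [0, 0, 0], 0], [[6, 0.3, 0], [0, 0, 0], 0], [[6, 0.4, 0], [0, 0, 0], 0], [[6, 0.3, 0], [0, 0, 0], 0], [[6, 0.4, 0], [0, 0, 0], 0], [[6, 0.3, 0], [0, 0, 0], 0], [[6, 0.4, 0], [0, 0, 0], 0], [[6, 0.3, 0], [0, 0, 0], 0], [[5, 0.3, 0], [0, 0, 0], 0], [[5, 0.3, 0], [0, 0, 0], 0]]'

```text
clock: 3.62
position: [0.5916, 0.0731, 0.0863]
ee_rot: [0.686, 0.727, 0.0, -0.0]
ft_force: [-2.0, 0.5, 1.2]
grip_width: 0.002
```

Call:
play_rows --rows '[[[3, 0.2, 0], [0, 0, 0], 0], [[2, 0.1, 0], [0, 0, 0], 0], [[2, 0.1, 0], [0, 0, 0], 0], [[0, 0, 0], [0, 0, 0], 0]]'

```text
clock: 4.12
position: [0.5985, 0.0733, 0.0863]
ee_rot: [0.687, 0.727, 0.0, 0.0]
ft_force: [-0.3, -0.0, -0.6]
grip_width: -0.001
```

Call:
play_rows --rows '[[[2, 0.1, 0], [0, 0, 0], 0], [[2, 0.1, 0], [0, 0, 0], 0], [[0, 0, 0], [0, 0, 0], 0]]'

```text
clock: 4.5
position: [0.5992, 0.0734, 0.0862]
ee_rot: [0.687, 0.727, -0.002, -0.003]
ft_force: [-17.8, -1.4, 14.1]
grip_width: -0.002
```

Call:
play_rows --rows '[[[-6, 0, 5], [0, 0, 0], 0], [[0, 0, 50], [0, 0, 0], 0], [[0, -10, 50], [0, 0, 0], 60], [[-9, -45, 0], [0, 0, 1], 60], [[-9, -45, 0], [0, 0, 1], 60], [[-9, -45, 0], [0, 0, 1], 60], [[-9, -45, 0], [0, 0, 1], 60], [[-9, -45, 0], [0, 0, 1], 60], [[-9, -45, 0], [0, 0, 1], 60], [[-9, -45, 0], [0, 0, 1], 60], [[-9, -45, 0], [0, 0, 1], 60], [[-9, -20, 0], [0, 0, 0.7], 60]]'

```text
clock: 6.0
position: [0.5142, -0.3197, 0.1917]
ee_rot: [0.63, 0.776, -0.001, 0.001]
ft_force: [-0.5, 0.2, 0.2]
grip_width: 0.7
```

Run:
```python
from m import *
o=readout.get_obs();print(o["position"],o["ft_force"],o["grip_width"])
t=camera("top");s=camera("side");cv2.imwrite("pics/t2.png",t);cv2.imwrite("pics/s2.png",s)
crop(t,195,155,95,85,8,"pics/t_st2.png");crop(s,200,160,90,80,8,"pics/s_st2.png")
rect(t,"top",(200,160,85,30),160,.078);rect(s,"side",(218,160,70,48),128,.078)
```

```text
[ 0.5142 -0.3197  0.1917] [-0.5294  0.2284  0.2138] 0.7004185244235405
top c [606.3744  72.9495] size [ 67.5891 208.8617] ang 1.883221983909607
side c [608.8579  71.3001] size [ 54.7358 214.0041] ang 3.196815013885498
```

View pics/t_st2.png

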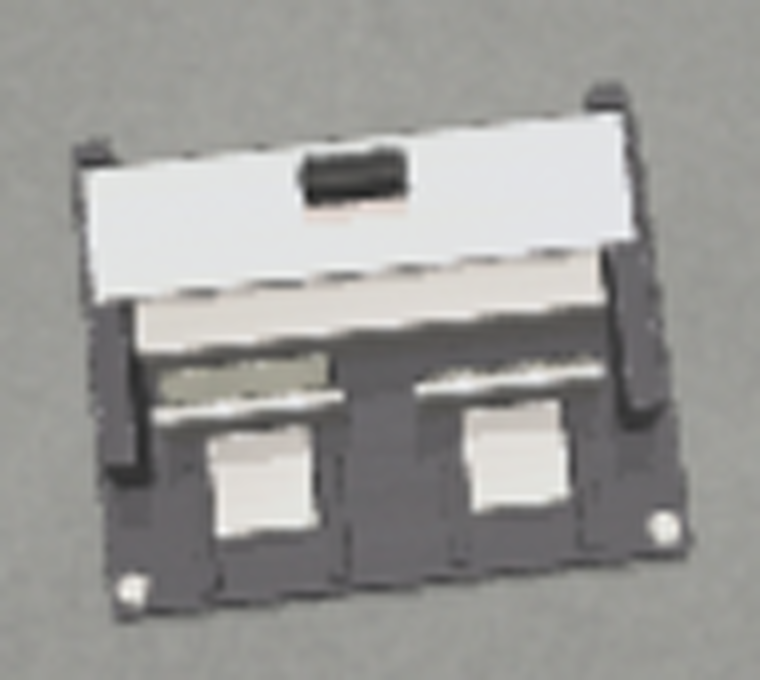

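View pics/s_st2.png

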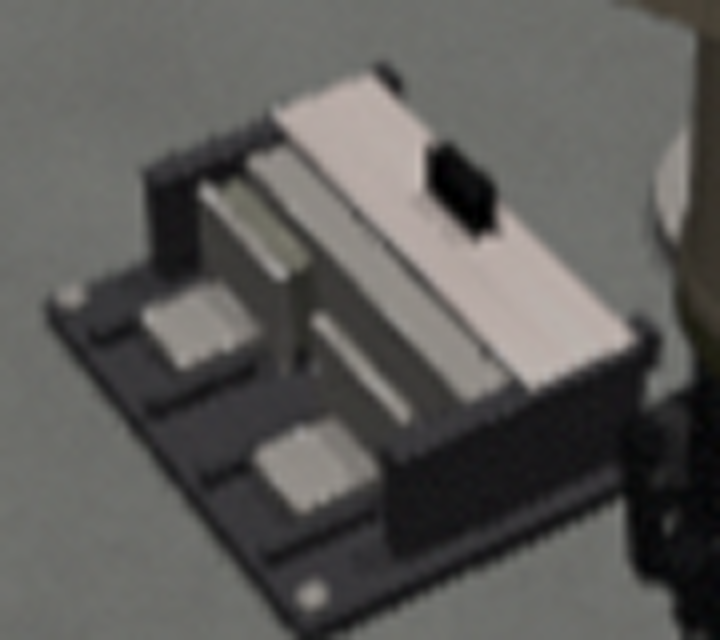

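Run:
```python
from h import *
t=cv2.imread("pics/t2.png")
g=cv2.cvtColor(t,cv2.COLOR_BGR2GRAY).astype(float)
th=np.radians(3.3);R=np.array([[np.cos(th),-np.sin(th)],[np.sin(th),np.cos(th)]]);O=np.array([550.,69.])
# sample profiles along stand x at z=.070 for several y, both cams
xs=np.arange(-40,30,2.)
for n,f in(("top","pics/t2.png"),("side","pics/s2.png")):
    g=cv2.cvtColor(cv2.imread(f),cv2.COLOR_BGR2GRAY).astype(np.float32)
    for y0,ys in ((-50,range(-76,-28,4)),(0,range(-10,11,4)),(50,range(28,76,4))):
        P=np.array([[proj(n,np.r_[(O+R@[x,y])/1000,.070]) for x in xs] for y in ys]).astype(np.float32)
        v=cv2.remap(g,P[...,0],P[...,1],cv2.INTER_LINEAR).mean(0)
        print(n,y0,list(zip(xs.astype(int).tolist(),v.astype(int).tolist())))
```

```text
top -50 [(-40, 194), (-38, 194), (-36, 193), (-34, 185), (-32, 175), (-30, 169), (-28, 169), (-26, 166), (-24, 153), (-22, 114), (-20, 89), (-18, 102), (-16, 138), (-14, 192), (-12, 211), (-10, 173), (-8, 133), (-6, 104), (-4, 93), (-2, 93), (0, 91), (2, 88), (4, 86), (6, 86), (8, 89), (10, 105), (12, 143), (14, 195), (16, 218), (18, 218), (20, 218), (22, 217), (24, 216), (26, 216), (28, 214)]
top 0 [(-40, 105), (-38, 105), (-36, 103), (-34, 103), (-32, 104), (-30, 105), (-28, 105), (-26, 105), (-24, 105), (-22, 105), (-20, 105), (-18, 105), (-16, 103), (-14, 101), (-12, 96), (-10, 94), (-8, 93), (-6, 94), (-4, 94), (-2, 94), (0, 91), (2, 88), (4, 87), (6, 87), (8, 88), (10, 103), (12, 139), (14, 197), (16, 218), (18, 218), (20, 217), (22, 217), (24, 216), (26, 216), (28, 213)]
top 50 [(-40, 192), (-38, 194), (-36, 195), (-34, 192), (-32, 182), (-30, 176), (-28, 175), (-26, 173), (-24, 164), (-22, 135), (-20, 97), (-18, 92), (-16, 115), (-14, 165), (-12, 211), (-10, 200), (-8, 167), (-6, 157), (-4, 159), (-2, 159), (0, 159), (2, 157), (4, 142), (6, 102), (8, 89), (10, 103), (12, 140)
[... 540 characters left out ...]
-30, 59), (-28, 58), (-26, 58), (-24, 58), (-22, 58), (-20, 56), (-18, 55), (-16, 54), (-14, 53), (-12, 51), (-10, 48), (-8, 48), (-6, 50), (-4, 53), (-2, 55), (0, 57), (2, 57), (4, 57), (6, 58), (8, 64), (10, 82), (12, 108), (14, 129), (16, 138), (18, 141), (20, 141), (22, 140), (24, 140), (26, 140), (28, 138)]
side 50 [(-40, 30), (-38, 31), (-36, 33), (-34, 36), (-32, 39), (-30, 43), (-28, 46), (-26, 49), (-24, 52), (-22, 54), (-20, 58), (-18, 71), (-16, 96), (-14, 119), (-12, 128), (-10, 124), (-8, 116), (-6, 110), (-4, 109), (-2, 109), (0, 106), (2, 96), (4, 80), (6, 68), (8, 70), (10, 90), (12, 116), (14, 133), (16, 139), (18, 140), (20, 139), (22, 139), (24, 139), (26, 138), (28, 135)]
```

Call:
play_rows --rows '[[[1, 3, -30], [0, 0, 0], 60], [[0, 0, -40], [0, 0, 0], 60], [[0, 0, -30], [0, 0, 0], 60], [[0, 0, -15], [0, 0, 0], 60], [[0, 0, -10], [0, 0, 0], 60], [[0, 0, 0], [0, 0, 0], 60]]'

```text
clock: 6.85
position: [0.5165, -0.3132, 0.0665]
ee_rot: [0.629, 0.777, 0.0, 0.0]
ft_force: [-1.0, 0.3, 0.4]
grip_width: 0.704
```

Run:
```python
from h import *
o=readout.get_obs();print(o["position"],o["ft_force"])
t=cv2.resize(camera("top")[170:250,335:395],None,fx=6,fy=6,interpolation=cv2.INTER_CUBIC)
s=cv2.resize(camera("side")[245:325,255:325],None,fx=6,fy=6,interpolation=cv2.INTER_CUBIC)
cv2.imwrite("pics/gr.png",np.hstack([t,s]))
```

```text
[ 0.5165 -0.3132  0.0665] [-0.9957  0.3404  0.4063]
```

View pics/gr.png

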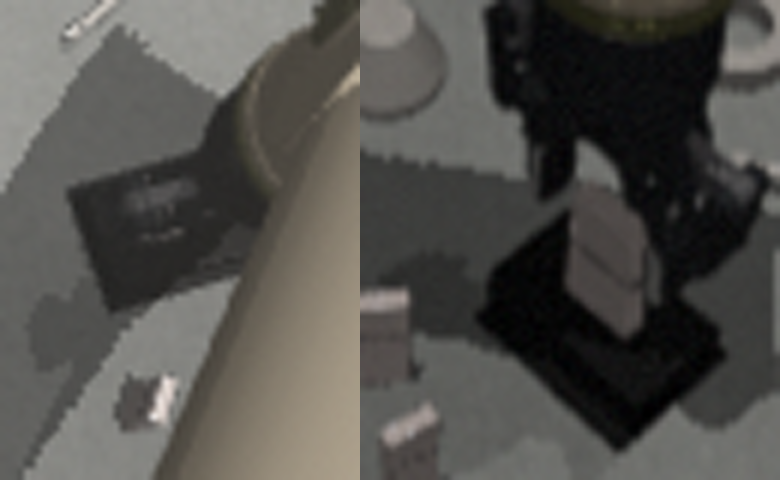

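Call:
play_rows --rows '[[[-1, -3.5, -1], [0, 0, 0], 60], [[0, 0, 0], [0, 0, 0], 45], [[0, 0, 0], [0, 0, 0], 25], [[0, 0, 0], [0, 0, 0], 25], [[0, 0, 0], [0, 0, 0], 25], [[0, 0, 0], [0, 0, 0], 25]]' --force 50

```text
clock: 7.7
position: [0.5154, -0.3172, 0.0658]
ee_rot: [0.629, 0.777, 0.0, 0.0]
ft_force: [-0.4, 0.1, 5.9]
grip_width: 0.411
```

Call:
play_rows --rows '[[[0, 0, 5], [0, 0, 0], 25], [[0, 0, 10], [0, 0, 0], 25], [[0, 0, 20], [0, 0, 0], 25], [[0, 0, 30], [0, 0, 0], 25], [[0, 0, 40], [0, 0, 0], 25], [[0, 0, 15], [0, 0, 0], 25], [[0, 0, 0], [0, 0, 0], 25]]'

```text
clock: 8.57
position: [0.5157, -0.317, 0.1863]
ee_rot: [0.629, 0.777, 0.0, 0.001]
ft_force: [-0.1, -0.2, -2.5]
grip_width: 0.41
```

Run:
```python
from h import *
o=readout.get_obs();print(o["position"],o["ft_force"],o["grip_width"])
s=cv2.resize(camera("side")[200:325,235:325],None,fx=6,fy=6,interpolation=cv2.INTER_CUBIC)[:600]
cv2.imwrite("pics/lift.png",s)
```

```text
[ 0.5157 -0.317   0.1863] [-0.1127 -0.202  -2.4864] 0.409862965264979
```

View pics/lift.png

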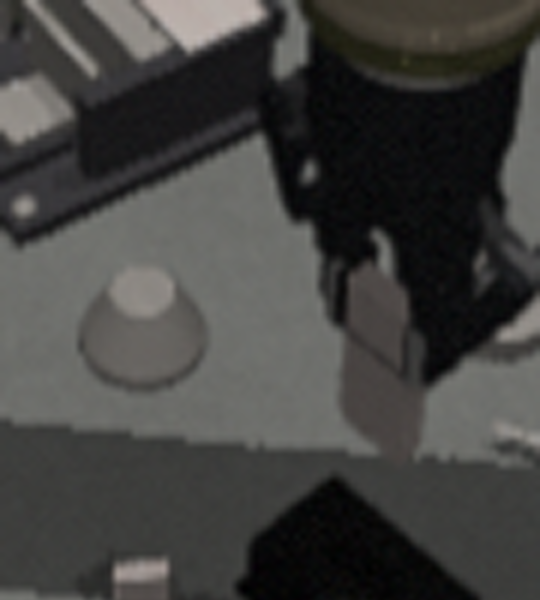

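Call:
play_rows --rows '[[[5, 30, 0], [0, 0, -1], 25], [[5, 42, 0], [0, 0, -1.1], 25], [[5, 42, 0], [0, 0, -1.1], 25], [[5, 42, 0], [0, 0, -1.1], 25], [[5, 42, 0], [0, 0, -1.1], 25], [[5, 42, 0], [0, 0, -1.1], 25], [[5, 42, 0], [0, 0, -1.1], 25], [[5, 34, 0], [0, 0, -1.1], 25], [[0, 20, 0], [0, 0, 0], 25], [[0, 0, 0], [0, 0, 0], 25], [[0, 0, 0], [0, 0, 0], 25]]'

```text
clock: 10.0
position: [0.5548, 0.018, 0.1844]
ee_rot: [0.687, 0.727, -0.001, -0.0]
ft_force: [-0.0, -0.1, -1.4]
grip_width: 0.419
```

Run:
```python
from h import *
o=readout.get_obs();print(o["position"],o["ee_rot"],o["ft_force"],o["grip_width"])
crop(camera("side"),195,110,100,110,5,"pics/ov_s.png")
crop(camera("top"),195,155,95,85,6,"pics/ov_t.png")
```

```text
[0.5548 0.018  0.1844] [ 0.6869  0.7268 -0.0008 -0.0003] [-0.0405 -0.0734 -1.3845] 0.4190469529468318
```

View pics/ov_s.png

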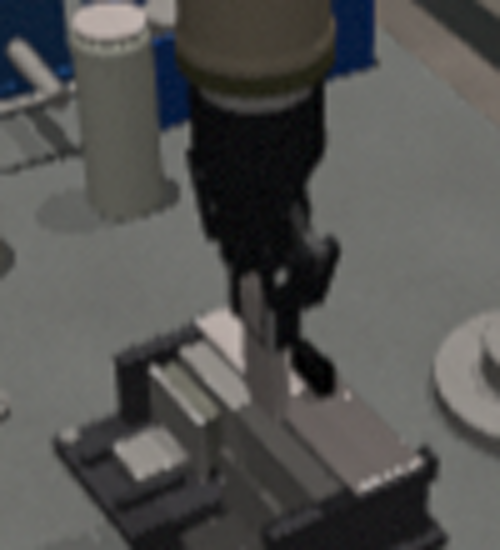

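View pics/ov_t.png

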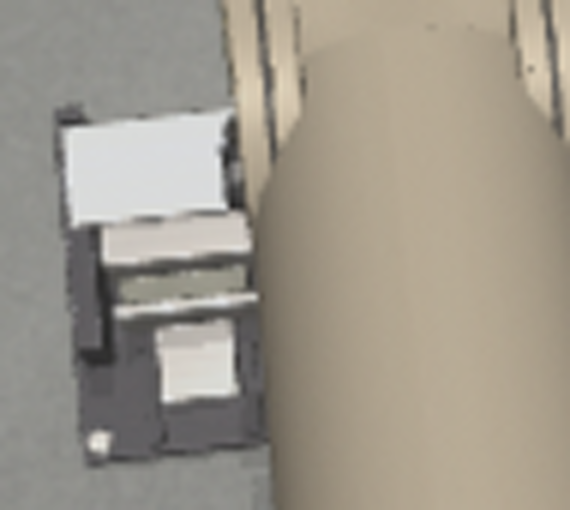

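Call:
play_rows --rows '[[[1, 1.3, -20], [0, 0, 0], 25], [[0, 0, -20], [0, 0, 0], 25], [[0, 0, -8], [0, 0, 0], 25], [[0, 0, 0], [0, 0, 0], 25], [[0, 0, 0], [0, 0, 0], 25]]'

```text
clock: 10.72
position: [0.5567, 0.0202, 0.1382]
ee_rot: [0.687, 0.727, 0.0, 0.0]
ft_force: [1.6, -0.3, -1.1]
grip_width: 0.415
```

Run:
```python
from h import *
o=readout.get_obs();print(o["position"],o["ee_rot"],o["ft_force"],o["grip_width"])
s=camera("side");cv2.imwrite("pics/s_low.png",s)
# overlay predicted foot rectangle from TCP for check
p=o["position"];th=np.radians(3.3);R=np.array([[np.cos(th),-np.sin(th)],[np.sin(th),np.cos(th)]])
x0,y0,S=220,150,9
b=cv2.resize(s[y0:y0+66,x0:x0+70],None,fx=S,fy=S,interpolation=cv2.INTER_CUBIC)
for dz,col in((-.0598+.008,(0,0,255)),):
    for a in((6,18),(6,-18),(-6,-18),(-6,18)):
        u=proj("side",np.r_[p[:2]+R@np.array(a)/1000,p[2]+dz]);q=((u-[x0,y0]+.5)*S).astype(int);cv2.circle(b,tuple(map(int,q)),3,col,-1)
O=np.array([.550,.069])
for a in((12,-80),(12,-20),(-7,-86),(-7,-14)):
    u=proj("side",np.r_[O+R@np.array(a)/1000,.07]);q=((u-[x0,y0]+.5)*S).astype(int);cv2.circle(b,tuple(map(int,q)),3,(0,255,0),-1)
cv2.imwrite("pics/low.png",b)
```

```text
[0.5567 0.0202 0.1382] [0.6866 0.727  0.0005 0.0003] [ 1.5865 -0.2898 -1.0775] 0.41450085695738853
```

View pics/low.png

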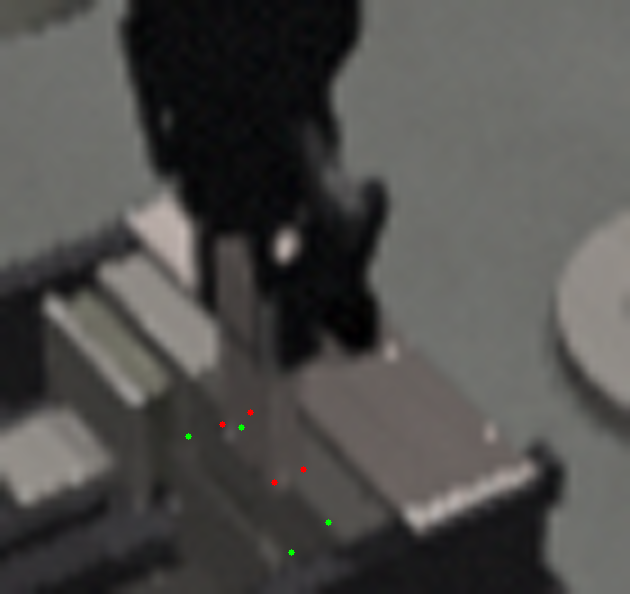

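Call:
play_rows --rows '[[[-0.8, -0.9, -4], [0, 0, 0], 25], [[0, 0, -6], [0, 0, 0], 25], [[0, 0, -8], [0, 0, 0], 25], [[0, 0, -8], [0, 0, 0], 25], [[0, 0, -8], [0, 0, 0], 25], [[0, 0, -8], [0, 0, 0], 25], [[0, 0, -8], [0, 0, 0], 25], [[0, 0, -6], [0, 0, 0], 25], [[0, 0, -4], [0, 0, 0], 25], [[0, 0, 0], [0, 0, 0], 25]]'

```text
clock: 12.02
position: [0.5554, 0.0195, 0.0771]
ee_rot: [0.686, 0.727, -0.0, -0.0]
ft_force: [-0.5, 0.2, -1.8]
grip_width: 0.408
```

Call:
play_rows --rows '[[[0, 0, -1], [0, 0, 0], 25], [[0, 0, -1], [0, 0, 0], 25], [[0, 0, -1], [0, 0, 0], 25], [[0, 0, -0.5], [0, 0, 0], 25], [[0, 0, 0], [0, 0, 0], 25]]'

```text
clock: 12.65
position: [0.5555, 0.0195, 0.0738]
ee_rot: [0.686, 0.727, 0.0, -0.0]
ft_force: [0.0, -0.6, -1.4]
grip_width: 0.413
```

Call:
play_rows --rows '[[[0, 0, -0.5], [0, 0, 0], 25], [[0, 0, -0.5], [0, 0, 0], 25], [[0, 0, 0], [0, 0, 0], 25]]'

```text
clock: 13.02
position: [0.5558, 0.0195, 0.0737]
ee_rot: [0.687, 0.727, 0.0, 0.0]
ft_force: [-2.6, -0.4, 7.3]
grip_width: 0.408
```

Call:
play_rows --rows '[[[0, 0, 0], [0, 0, 0], 40], [[0, 0, 0], [0, 0, 0], 44], [[0, 0, 0], [0, 0, 0], 47], [[0, 0, 0], [0, 0, 0], 47], [[0, 0, 5], [0, 0, 0], 47], [[0, 0, 10], [0, 0, 0], 47], [[0, 0, 20], [0, 0, 0], 47], [[0, 0, 40], [0, 0, 0], 47], [[0, 0, 40], [0, 0, 0], 47], [[-20, 0, 0], [0, 0, 0], 47], [[-50, 0, 0], [0, 0, 0], 30], [[-40, 0, 0], [0, 0, 0], 0]]'

```text
clock: 14.52
position: [0.4441, 0.0193, 0.1884]
ee_rot: [0.687, 0.727, 0.0, 0.0]
ft_force: [0.1, 0.0, 1.2]
grip_width: 0.155
```

Run:
```python
from m import *
o=readout.get_obs();print(o["position"],o["ft_force"],o["grip_width"])
t=camera("top");s=camera("side");cv2.imwrite("pics/t3.png",t);cv2.imwrite("pics/s3.png",s)
crop(t,195,155,95,85,6,"pics/t_st3.png");crop(s,200,150,90,90,6,"pics/s_st3.png")
```

```text
[0.4441 0.0193 0.1884] [0.0993 0.0012 1.2022] 0.1547607669412416
```

View pics/t_st3.png

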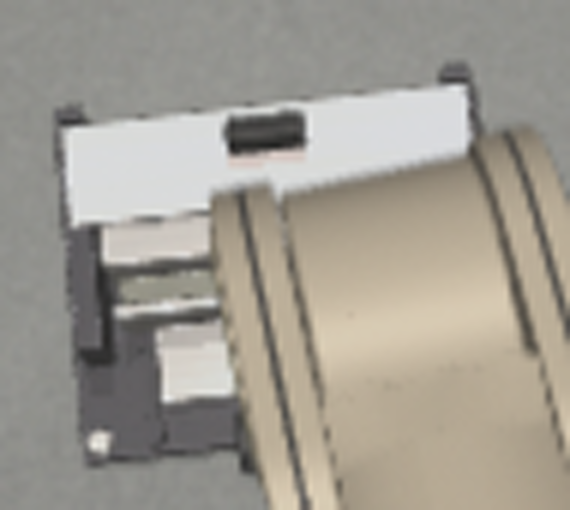

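View pics/s_st3.png

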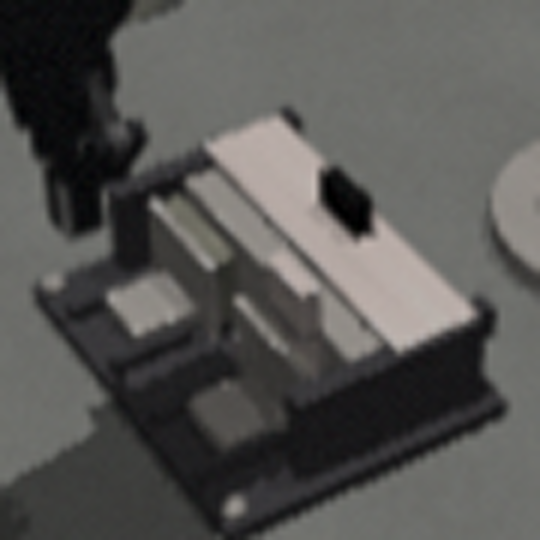

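Run:
```python
from m import *
s=cv2.imread("pics/s3.png")
g=cv2.cvtColor(s,cv2.COLOR_BGR2GRAY);print(g[188:206,242:256])
for th in (145,150): r=rect(s,"side",(242,188,13,14),th,.106)
a=np.radians(3.3);R=np.array([[np.cos(a),-np.sin(a)],[np.sin(a),np.cos(a)]])
print(R.T@(np.array(r[0])-[550,69]))
```

```text
[[139 140 135 116 101 141 168 172 171 172 172 170 169 153]
 [139 141 141 128 115 101 139 168 172 171 171 172 170 157]
 [142 140 140 139 130 121  86 142 169 172 170 173 171 167]
 [142 141 140 142 147 143 106  93 142 168 171 171 171 170]
 [123 141 145 155 164 163 145 107  86 139 168 171 172 170]
 [ 82 122 136 163 173 173 165 145  96  82 140 169 172 171]
 [ 61  80  97 129 161 172 172 162 136  92  83 143 170 171]
 [ 58  58  64  81 127 170 174 172 164 137  93  92 148 169]
 [ 58  59  65  70  84 144 171 175 173 163 137  93 102 150]
 [ 59  61  64  71  71  85 141 171 173 171 164 127  98 110]
 [ 58  58  62  69  73  68  81 142 161 148 146 130 125  99]
 [ 61  58  58  72  72  72  67  83 121  85  84 118 138 128]
 [ 75  60  61  64  74  75  73  73  79  72  72 109 141 142]
 [ 96  69  61  56  64  72  73  71  76  73  73 104 139 142]
 [119  92  69  63  55  64  72  73  75  73  75 102 137 141]
 [120 121  89  71  60  55  67  71  77  74  75 103 139 142]
 [ 87 128 114  88  70  54  54  68  76  73  74  92 140 142]
 [ 61 100 117 113  83  63  55  58  71  67  63  70 123 141]]
side c [570.799   31.1541] size [36.304  23.5094] ang 61.33283233642578
side c [571.2941  31.2145] size [35.6954 22.6983] ang 61.33283233642578
[ 19.0837 -38.9486]
```

Run:
```python
from m import *
s=cv2.imread("pics/s3.png")
for r in range(185,206):
    c=242+r-188+4; s[r,c:c+30]=90
a=np.radians(3.3);R=np.array([[np.cos(a),-np.sin(a)],[np.sin(a),np.cos(a)]])
for th in (125,148):
    r=rect(s,"side",(242,188,16,14),th,.106)
    print(R.T@(np.array(r[0])-[550,69]))
```

```text
side c [554.7173  19.7314] size [18.5859 84.0267] ang 3.9699654579162598
[  1.8734 -49.4584]
side c [555.7194  20.2706] size [11.4869 37.706 ] ang 3.061384916305542
[  2.9048 -48.9778]
```

Call:
play_rows --rows '[[[30, -1, 0], [0, 0, 0], 0], [[33, -1, 0], [0, 0, 0], 0], [[0, 0, -30], [0, 0, 0], 0], [[0, 0, -40], [0, 0, 0], 0], [[0, 0, -40], [0, 0, 0], 0], [[0, 0, -25], [0, 0, 0], 0], [[0, 0, -5], [0, 0, 0], 0], [[0, 0, 0], [0, 0, 0], 0]]'

```text
clock: 15.62
position: [0.5092, 0.0175, 0.0486]
ee_rot: [0.687, 0.727, 0.0, 0.0]
ft_force: [-0.1, 0.8, 0.4]
grip_width: 0.003
```

Call:
play_rows --rows '[[[4, -0.8, 0], [0, 0, 0], 0], [[4, 0.2, 0], [0, 0, 0], 0], [[4, 0.2, 0], [0, 0, 0], 0], [[2, 0.1, 0], [0, 0, 0], 0], [[2, 0.1, 0], [0, 0, 0], 0], [[2, 0.1, 0], [0, 0, 0], 0], [[1, 0, 0], [0, 0, 0], 0], [[0, 0, 0], [0, 0, 0], 0]]'

```text
clock: 16.62
position: [0.5272, 0.0175, 0.0477]
ee_rot: [0.686, 0.727, -0.0, -0.0]
ft_force: [-2.0, 0.6, 1.5]
grip_width: -0.003
```

Call:
play_rows --rows '[[[1, 0.1, 0], [0, 0, 0], 0], [[1, 0, 0], [0, 0, 0], 0], [[1, 0.1, 0], [0, 0, 0], 0], [[1, 0, 0], [0, 0, 0], 0], [[0, 0, 0], [0, 0, 0], 0]]'

```text
clock: 17.25
position: [0.5312, 0.0177, 0.0477]
ee_rot: [0.686, 0.727, -0.0, -0.0]
ft_force: [-3.0, 1.3, 2.2]
grip_width: -0.001
```

Call:
play_rows --rows '[[[1, 0.1, 0], [0, 0, 0], 0], [[1, 0, 0], [0, 0, 0], 0], [[1, 0.1, 0], [0, 0, 0], 0], [[0, 0, 0], [0, 0, 0], 0]]'

```text
clock: 17.75
position: [0.5332, 0.0178, 0.0477]
ee_rot: [0.686, 0.727, -0.001, -0.001]
ft_force: [-11.8, 0.7, 7.6]
grip_width: -0.0
```

Call:
play_rows --rows '[[[0.8, 0, 0], [0, 0, 0], 0], [[0, 0, 0], [0, 0, 0], 0], [[0, 0, 0], [0, 0, 0], 0]]'

```text
clock: 18.12
position: [0.5332, 0.0178, 0.0477]
ee_rot: [0.687, 0.727, -0.001, -0.002]
ft_force: [-15.4, 0.1, 11.9]
grip_width: -0.004
```

Run:
```python
from h import *
o=readout.get_obs();print(o["position"],o["ft_force"],o["torque"])
s=camera("side");cv2.imwrite("pics/s4.png",s)
crop(s,205,140,85,80,8,"pics/s_push.png")
```

```text
[0.5332 0.0178 0.0477] [-15.3612   0.0693  11.8691] [0.1403 3.1138 0.0017]
```

View pics/s_push.png

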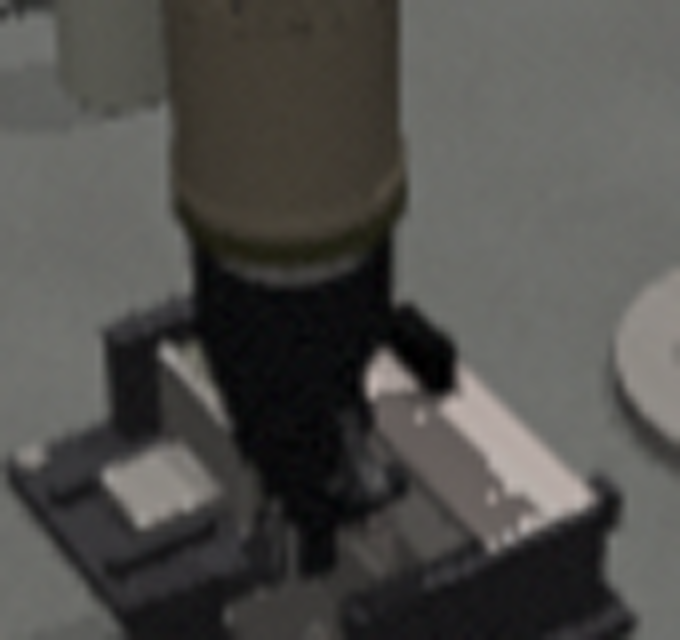

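Call:
play_rows --rows '[[[1, 0, 0], [0, 0, 0], 0], [[1, 0, 0], [0, 0, 0], 0], [[0, 0, 0], [0, 0, 0], 0], [[0, 0, 0], [0, 0, 0], 0]]'

```text
clock: 18.68
position: [0.5332, 0.0178, 0.0475]
ee_rot: [0.687, 0.727, -0.003, -0.003]
ft_force: [-27.6, 0.3, 22.2]
grip_width: 0.001
```

Run:
```python
from m import *
o=readout.get_obs();print(o["position"],o["ee_rot"],o["ft_force"],o["torque"])
t=camera("top");cv2.imwrite("pics/t5.png",t);crop(t,195,155,95,85,6,"pics/t_st5.png")
```

```text
[0.5332 0.0178 0.0475] [ 0.6865  0.7271 -0.0028 -0.0034] [-27.553    0.3151  22.1922] [ 0.1436  5.2672 -0.0519]
```

View pics/t_st5.png

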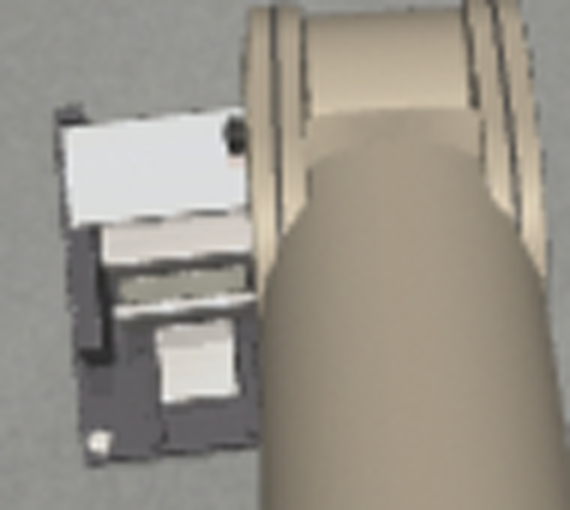

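Call:
play_rows --rows '[[[0, 0, 1], [0, 0, 0], 0], [[0, 0, 0.5], [0, 0, 0], 0], [[0, 0, 0], [0, 0, 0], 0]]'

```text
clock: 19.1
position: [0.5332, 0.0178, 0.0476]
ee_rot: [0.686, 0.727, -0.003, -0.003]
ft_force: [-17.1, 0.9, 3.1]
grip_width: -0.0
```

Call:
play_rows --rows '[[[1, 0, 0.3], [0, 0, 0], 0], [[0.3, 0, 0.2], [0, 0, 0], 0], [[0, 0, 0], [0, 0, 0], 0], [[0, 0, 0], [0, 0, 0], 0]]'

```text
clock: 19.6
position: [0.5332, 0.0178, 0.0476]
ee_rot: [0.686, 0.727, -0.004, -0.004]
ft_force: [-22.7, 1.4, 4.4]
grip_width: -0.003
```

Run:
```python
from h import *
o=readout.get_obs();print(o["clock"],o["position"],o["ft_force"]);print(manip.hand_in())
```

```text
19.6 [0.5332 0.0178 0.0476] [-22.6552   1.4086   4.3628]
the job is handed in; nothing more can be done
None
```

I finished the job and handed it in at about 19.6 s, with the fingers still pressing the worn pad forward at about 23 N.

- **Guard plate:** I pushed it by its black grip to the end stop, where the force rose to 18 N. Later pictures show it still open.
- **Spacer:** I took the large spacer from the rack and stood it down in front of the worn pad on the robot's right, the one with enough room. It touched bottom at a tool height of 73.7 mm, against 73.8 mm expected. After I let go it stood upright. I measured it at stand x ≈ 2.9 mm, y ≈ -49 mm, so about 1 mm off the pad's middle.
- **Pad:** I pushed it until the force rose while the position stayed put. The finger position puts the gap at about 12.05 mm, against the 12 mm spacer, so there should be no play.

**Checks that fell short:**
- The gripper hides the spacer in the last pictures, so I judged the final flush fit from contact position and force, not by sight.
- Pressing in x also built up about 22 N of vertical force on the fingers. I eased it to about 4 N before handing in.
- The two cameras disagreed by about 1 to 2 mm in y, which is within their stated accuracy.

The other pad looked unmoved in the last top view. I did not touch the loose things lying about, but I did not check them in a final picture.

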